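# Stow the glue stick and hold the desk caddy up for wiping

## Robot

A 6-joint arm with a two-finger parallel gripper is mounted at the origin on the work surface. World frame = base frame: x ahead of the robot, y to its left, z up, the work surface at z = 0. Lengths are in m, angles in rad, forces in N, time in s.
With the tool pointing down it reaches from about 0.325 to 0.775 m from the base axis. Payload 5.5 kg.
Tool frame: the origin (TCP) lies midway between the tips of the shut fingers; the grasp point (between the pads) lies 19 mm behind it; z points along the fingers, y is the line along which they close (so a half turn about z gives the same grasp; the last joint's range is limited). The gripper opens to 85 mm and grips with 20 to 120 N. Pads are 22 mm wide; open, the fingers measure 114 mm over their backs; the gripper's body (76 mm by 85 mm) begins 54 mm behind the grasp point. The pads swing forward as they close: fully open they stand 13 mm farther back than shut.
Start: joints at [1.226, 0.091, 1.231, -0, 1.82, -0.057], TCP at [0.17, 0.575, 0.231] pointing down, gripper open.
Joint ranges: [-2.87, 2.87], [-0.86, 2.18], [0.17, 2.46], [-1.51, 4.65], [0.06, 2.69], [-2.65, 2.65]. Speed limits (rad/s): [2.57, 2.57, 3.01, 3.14, 3.14, 3.14].

## Interface

Orientations are given as a unit quaternion [w, x, y, z].
In Python, from bench import manip gives the robot as it stands. The module is installed in compiled form; this text tells all that it offers.
- The arm moves only by the shell command python3 -m handwheel 'ROWS' [FORCE]. ROWS is text: rows parted by semicolons, each of 7 numbers parted by spaces: the shift along the tool's x, y, z in units of 50 mm (1.0 is 50 mm), then the turn, a rotation vector about the tool's x, y, z in units of 6 degrees (1.0 is 6 degrees), then the opening, from 0 (shut) to 1 (fully open). In form: x y z wx wy wz hand; .... A call has 1 to 12 rows; each row shifts and turns the commanded pose from where the row before left it, along the tool's axes as they then stand; what a row does not reach is not made up. A row lasts 1/8 s, in which the tool goes at most 62.5 mm and 10.7 degrees, less where a joint would pass 70% of its speed; a pose out of reach is approached as far as the arm can. A call is refused whole if a number of a shift passes 1 or a number of a turn 1, either way. A call with a gripper value outside its range is refused whole. The fingers move at their own pace and stop on an object; FORCE is the grip in N (left out, the last holds). Time passes only in rows, so rows that do not move let the fingers close. It gives the time, the measured TCP pose, the force, the opening and the grip force at its end, in the units of the state.
- manip.get_state(): the state, without advancing time (a new reading comes with each control period).
- manip.get_image(name): name is "scene" or "top" or "wrist"; returns a dict with "frame" (420x560x3 uint8, red, green, blue), "K" (3x3 intrinsics, pixels), "distortion" ([k1, k2, p1, p2, k3] as OpenCV has them; the pictures are not rectified), "eye" and "rotation" of the camera in the world. Camera axes: x right, y down, z forward; pixel columns grow to the right and rows downward; lengths in m; the calibration is good to about 2 mm. A picture is of the moment at which its call begins. There is no depth.
- manip.hand_in(): hands the job in; it is judged then, once.
Trained networks look in the newest picture that a camera, given by its name, has taken for a name from the list of things; names that differ only in an ending like _2 or _b are one class to them, and where a whole thing is asked for, a point or a joint stands for the part that bears it (a point fixed in the world has none). Each returns a list of dicts, best first, with "conf" (0 to 1); they miss things now and then, are a little off and sometimes report something else, mostly with a low value. They report only what shows in the picture. A call takes as long as a camera call.
- manip.search_frame(camera, target): "box" ([centre column, centre row, width, height] in pixels, round what is visible of it).
The state is a dict: "time_s": time; "q": joint angles; "qd": joint speeds; "effort": joint torques, N m; "tcp_pos": TCP position; "tool_rot": TCP orientation; "force": force on the tool from outside, world axes, zero at the start; "ft_torque": the same for the moment, N m; "opening": finger opening in m; "grasp_force": force on a finger pad.
Only numpy, scipy, OpenCV 4.12 (cv2) and the standard library are available. Lean on these libraries where they do the work, as an engineer would, in place of code of your own. Each camera call takes 0.05 s, during which the arm holds its last target. There are 200 camera calls.

## Task

Slide the glue stick, upright, all the way down into the round tube of the desk caddy and let go of it; do not let it drop in. Then take the caddy by its handle and lift it straight up, about 10 cm off the desk, so that the desk under it can be wiped: keep it level on the way, and finish while still holding it up there, steady and level, without putting it down. Leave the other things on the desk as they are.

Things in the scene. Friction and masses are not known exactly. Their poses are not given: they have to be found in the camera images.
- gluestick: Glue stick: a white plastic cylinder with a black cap, 26 mm in diameter and 110 mm tall (its bottom 4 mm is 23 mm in diameter), about 45 g, standing upright on the desk. Taller and thinner than the jar and bottle near it. Origin: centre of its underside; z up along its axis.
- caddy: White plastic desk caddy, loose on the desk, about 0.4 kg: a base plate 210 mm (x) by 96 mm (y), a round tube at its +x end, a low middle part with trays 30 mm deep, a rectangular bin full of pens (tops up to 121 mm above the desk) at its -x end, and a carrying handle over the middle. With the glue stick home it balances within about 10 mm of the handle's middle. Origin: centre of its underside, 0 when on the desk; x along the length towards the tube, y across, z up.
- caddy_tube (a point): Centre of the inner floor of the caddy's round tube, on which the glue stick stands when home. It lies at (75, 0, 10) mm in the caddy's frame. The tube is open at the top, inner diameter 30 mm, widening over the last 8 mm to a mouth of 38 mm (44 mm outside); the mouth is 52 mm above this point (62 mm above the caddy's underside). A glue stick fully home stands 58 mm out of it. Axes as the caddy's.
- caddy_handle (a point): Centre of the caddy's handle bar, at (0, 0, 126) mm in the caddy's frame. The bar runs along the caddy's x, 94 mm long, 14 mm wide (y) and 18 mm high (z 117 to 135 mm), on a 14 x 14 mm post at each end, their axes 40 mm from the middle; beside and under the bar it is free down to the low trays. Axes as the caddy's.
- jar: Bystander, loose, to be left alone: small closed glass jar with a flat lid, 48 mm across, 62 mm tall. Origin: centre of its underside.
- bottle: Bystander, loose, to be left alone: white screw-capped pill bottle, 44 mm across, 78 mm tall, a little shorter and much fatter than the glue stick. Origin: centre of its underside.
- stapler: Bystander, loose, to be left alone: black desk stapler, 130 x 36 mm, 55 mm tall. Origin: centre of its underside.
- calculator: Bystander, loose, to be left alone: flat black pocket calculator, 140 x 84 mm, 14 mm thick. Origin: centre of its underside.
- tape: Bystander, loose, to be left alone: black desk tape dispenser with a brown roll, 140 x 52 mm, 84 mm tall. Origin: centre of its underside.
- tin: Bystander, loose, to be left alone: open yellow tin of clips, 100 x 70 mm, 30 mm tall. Origin: centre of its underside.
- mug: Bystander, loose, to be left alone: white mug, 76 mm across without its handle, 90 mm tall. Origin: centre of its underside.

How it is judged:
On the way:
1. the glue stick stands fully home in the tube, let go, while the caddy still stands on the desk (horizontal distance between gluestick and caddy_tube below 0.008 m and z of gluestick in the frame of caddy_tube between -0.005 and 0.005 m and angle between the z axis of gluestick and the z axis of caddy, either way round below 0.12 rad and contact force between the fingers and gluestick below 0.1 N and height (world z) of caddy below 0.01 m and angle between caddy's own z axis and vertical below 0.05 rad), for 0.2 s.
At the end, for the whole second after the job is handed in: Held by the handle (within 50 mm of its centre), 60-160 mm up, within 210 mm of its start, tilt < 0.09 rad, < 0.02 m/s, < 0.1 rad/s; touches no bystander; stick untouched, home within 5 mm in height, 8 mm of axis, 0.12 rad; bystanders within 30 mm of their starts (horizontal distance between gluestick and caddy_tube below 0.008 m and z of gluestick in the frame of caddy_tube between -0.005 and 0.005 m and angle between the z axis of gluestick and the z axis of caddy, either way round below 0.12 rad and height (world z) of caddy between 0.06 and 0.16 m and angle between caddy's own z axis and vertical below 0.09 rad and distance of caddy from where it was at the start of the episode below 0.21 m and linear speed of caddy below 0.02 m/s and angular speed of caddy below 0.1 rad/s and distance between the grasp point and caddy_handle below 0.05 m and contact force between the fingers and caddy above 1 N and contact force between the fingers and gluestick below 0.2 N and contact force between caddy and jar below 0.1 N and contact force between caddy and bottle below 0.1 N and contact force between caddy and stapler below 0.1 N and contact force between caddy and calculator below 0.1 N and contact force between caddy and tape below 0.1 N and contact force between caddy and tin below 0.1 N and contact force between caddy and mug below 0.1 N and distance of each of jar, bottle, stapler, calculator, tape, tin, mug from where it was at the start of the episode below 0.03 m); the arm keeps its last pose, push and grip.
It fails at once if the glue stick dropped: moving faster than 0.6 m/s while the fingers do not touch it (contact force between the fingers and gluestick below 0.05 N and linear speed of gluestick above 0.6 m/s).
It fails at once if the caddy tipped by more than 0.25 rad (angle between caddy's own z axis and vertical above 0.25 rad).
It fails at once if a bystander was knocked away or tipped (moved over 30 mm, or tilted over 0.5 rad) (distance of any of jar, bottle, stapler, calculator, tape, tin, mug from where it was at the start of the episode above 0.03 m or angle between any of jar, bottle, stapler, calculator, tape, tin, mug's own z axis and vertical above 0.5 rad).
It also fails if it takes over 58 s, if anything falls off the work surface, if the arm or the gripper's body presses on something with over 40 N, if the wrist force passes 120 N, or if a joint passes its speed limit or range.

## Working session

There is one attempt and no reset: what is moved stays moved. The work goes in short steps, Python scripts to look and compute and a shell command to move; the robot and the scene stay as the last step left them, time stands still between calls to the robot, and variables do not carry over. Pictures are saved under pics/ and viewed, at most 10 in all, crops included, and the job is handed in when it is done.

```bash
mkdir -p pics; cat > h.py <<'E'
import numpy as np, cv2
from bench import manip
def img(n):
    return manip.get_image(n)
def ray(c,px):
    K=np.array(c["K"]);d=np.array(c["distortion"])
    p=cv2.undistortPoints(np.array([[px]],float),K,d)[0,0]
    v=np.array(c["rotation"])@np.array([p[0],p[1],1]);return np.array(c["eye"]),v/np.linalg.norm(v)
def at_z(c,px,z):
    e,v=ray(c,px);return e+v*(z-e[2])/v[2]
def tri(a,pa,b,pb):
    e1,v1=ray(a,pa);e2,v2=ray(b,pb)
    s=np.linalg.lstsq(np.c_[v1,-v2],e2-e1,rcond=None)[0]
    A=e1+v1*s[0];B=e2+v2*s[1];return (A+B)/2,np.linalg.norm(A-B)
def proj(c,P):
    R=np.array(c["rotation"]).T
    r,_=cv2.projectPoints(np.array([P],float),cv2.Rodrigues(R)[0],-R@np.array(c["eye"]),np.array(c["K"]),np.array(c["distortion"]))
    return r[0,0]
def save(c,n): cv2.imwrite("pics/"+n+".png",c["frame"][:,:,::-1])
E
python3 - <<'E'
from h import *
np.set_printoptions(precision=3,suppress=True)
for n in ["scene","top","wrist"]:
    c=img(n);save(c,n+"0");print(n,c["eye"],np.array(c["rotation"]).tolist(), np.diag(c["K"]))
    for t in ["gluestick","caddy","caddy_handle","caddy_tube","jar","bottle","stapler","tape","tin","mug","calculator"]:
        r=manip.search_frame(n,t)
        print(t,[(np.round(x["box"],0).tolist(),round(x["conf"],2)) for x in r[:2]])
print(manip.get_state())
E
```

```text
scene [1.274 0.123 0.89 ] [-0.23893445958585566, 0.6179153898533573, 0.7011496228726206, -0.26359078388739343] [448.226 448.226   1.   ]
gluestick [([215.0, 189.0, 14.0, 38.0], 0.86), ([312.0, 219.0, 90.0, 72.0], 0.23)]
caddy [([310.0, 219.0, 91.0, 78.0], 0.77)]
caddy_handle [([314.0, 222.0, 91.0, 72.0], 0.71)]
caddy_tube [([312.0, 221.0, 89.0, 71.0], 0.57)]
jar [([154.0, 199.0, 18.0, 26.0], 0.63), ([171.0, 171.0, 33.0, 34.0], 0.37)]
bottle [([188.0, 232.0, 20.0, 32.0], 0.66)]
stapler [([230.0, 280.0, 18.0, 60.0], 0.88), ([216.0, 186.0, 14.0, 36.0], 0.65)]
tape [([440.0, 206.0, 28.0, 52.0], 0.86)]
tin [([435.0, 267.0, 37.0, 47.0], 0.96)]
mug [([369.0, 307.0, 54.0, 51.0], 0.76)]
calculator [([173.0, 171.0, 37.0, 36.0], 0.91)]
top [0.442 0.07  1.107] [-0.033715630462578555, 0.7061271112635841, -0.7053458257778336, 0.05229746704041239] [412.969 412.969   1.   ]
gluestick [([353.0, 248.0, 16.0, 12.0], 0.49)]
caddy [([248.0, 223.0, 83.0, 46.0], 0.73), ([410.0, 234.0, 27.0, 18.0], 0.48)]
caddy_handle [([251.0, 223.0, 85.0, 47.0], 0.62)]
caddy_tube [([252.0, 223.0, 82.0, 54.0], 0.58), ([125
[... 434 characters left out ...]
5, 0.591016158151171, 0.09124984987990621] [327.713 327.713   1.   ]
gluestick []
caddy []
caddy_handle []
caddy_tube []
jar []
bottle []
stapler [([230.0, 360.0, 54.0, 47.0], 0.22)]
tape [([230.0, 362.0, 55.0, 46.0], 0.57)]
tin []
mug []
calculator []
{'time_s': 1.8, 'q': array([ 1.226,  0.091,  1.231,  0.   ,  1.82 , -0.057]), 'qd': array([ 0.   ,  0.003, -0.   , -0.001, -0.   , -0.001]), 'effort': array([ -0.   , -45.846, -41.808,  -0.   ,   0.001,  -0.   ]), 'tcp_pos': array([0.17 , 0.575, 0.231]), 'tool_rot': array([-0.   ,  0.143,  0.99 ,  0.   ]), 'force': array([ 0.472, -0.176, -0.413]), 'ft_torque': array([-0.01 , -0.031,  0.025]), 'grasp_force': 0.0, 'opening': 0.08528406666876355}
```

```bash
cat >> h.py <<'E'
from scipy.spatial.transform import Rotation as Ro
_get=manip.get_image
def img(n):
    c=_get(n);c["rotation"]=Ro.from_quat(np.array(c["rotation"])[[1,2,3,0]]).as_matrix();return c
E
python3 - <<'E'
from h import *
s=img("scene");t=img("top")
a=cv2.resize(s["frame"][140:350,130:470],None,fx=2.3,fy=2.3,interpolation=cv2.INTER_CUBIC)
b=cv2.resize(t["frame"][100:330,90:440],None,fx=2.28,fy=2.28,interpolation=cv2.INTER_CUBIC)
cv2.imwrite("pics/s1.png",a[:,:,::-1]);cv2.imwrite("pics/t1.png",b[:,:,::-1])
print(tri(s,(215,189),t,(353,248)), t["rotation"])
for p in [(353,248)]: print(at_z(t,p,.11))
E
```

```text
(array([ 0.4854203 , -0.14688611,  0.04731371]), np.float64(0.004258748322996875)) [[-4.95518002e-04 -9.92601137e-01  1.21419677e-01]
 [-9.99654105e-01 -2.70104464e-03 -2.61605587e-02]
 [ 2.62949602e-02 -1.21390642e-01 -9.92256462e-01]]
[ 0.4831121  -0.13609291  0.11      ]
```

View pics/s1.png

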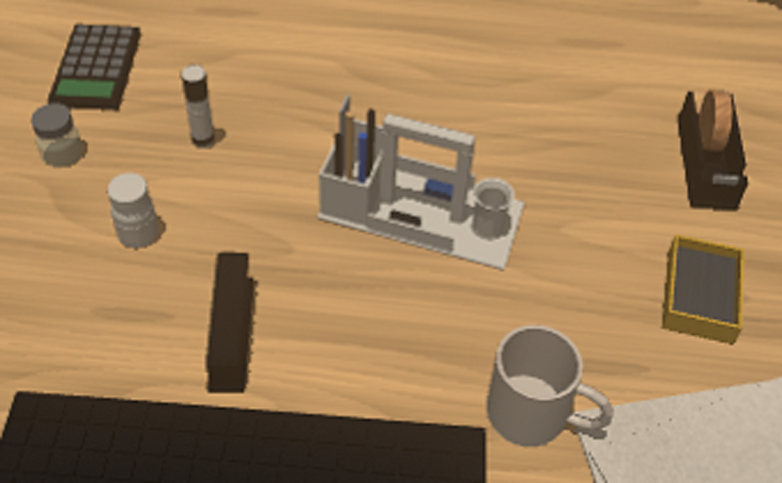

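View pics/t1.png

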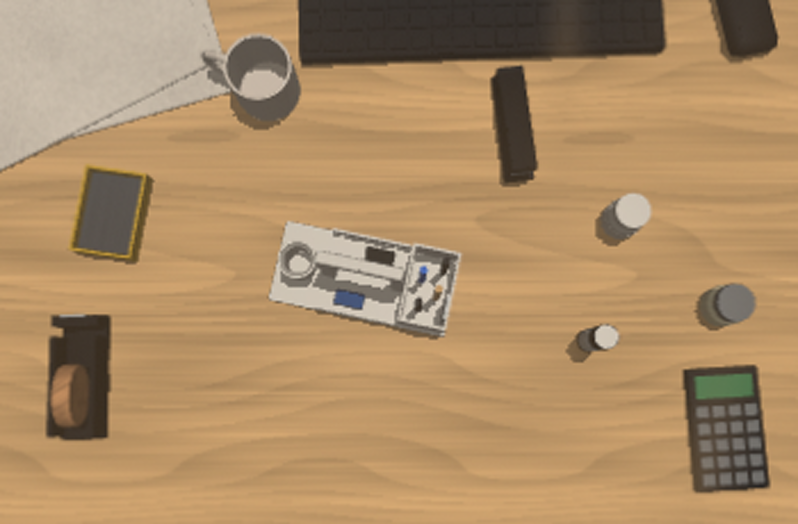

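```bash
python3 - <<'E'
from h import *
np.set_printoptions(precision=4,suppress=True)
s=img("scene");t=img("top")
S=lambda x,y:(130+(x+.5)/2.3-.5,140+(y+.5)/2.3-.5)
T=lambda x,y:(90+(x+.5)/2.28-.5,100+(y+.5)/2.28-.5)
for n,a,b,z in [("stick top",(194,73),(606,337),.11),("mouth",(494,191),(299,261),.062),("handle top",(429,131),(361,264.5),.135)]:
    print(n,tri(s,S(*a),t,T(*b)),at_z(s,S(*a),z),at_z(t,T(*b),z))
print("base corners",[at_z(t,T(*p),.0) for p in [(287,221),(268,300)]])
print("bar ends",[at_z(t,T(*p),.135) for p in [(316,257),(405,271)]])
print(manip.get_state()["time_s"])
def m(x,y):return
for n,p in [("bottle",(363,193)),("jar",(410,234)),("stapler",(317,154))]: print(n,at_z(t,p,.05))
E
```

```text
stick top (array([ 0.4842, -0.1415,  0.1096]), np.float64(0.0014954645183899709)) [ 0.4847 -0.1406  0.11  ] [ 0.4843 -0.1422  0.11  ]
mouth (array([0.5703, 0.1912, 0.0629]), np.float64(0.004197048675227063)) [0.5693 0.1934 0.062 ] [0.5705 0.1892 0.062 ]
handle top (array([0.5583, 0.1184, 0.1318]), np.float64(0.003039452068162032)) [0.5612 0.1199 0.135 ] [0.558  0.1167 0.135 ]
base corners [array([0.6258, 0.2112, 0.    ]), array([0.5319, 0.2317, 0.    ])]
bar ends [array([0.5657, 0.1634, 0.135 ]), array([0.5514, 0.0711, 0.135 ])]
2.0
bottle [ 0.6286 -0.1779  0.05  ]
jar [ 0.5218 -0.2966  0.05  ]
stapler [ 0.7321 -0.0589  0.05  ]
```

```bash
cat >> h.py <<'E'
def plan(target,yaw_deg,n):
    """constant row (units) reaching target TCP with yaw_deg about tool z in n rows"""
    st=manip.get_state();R=Ro.from_quat(np.array(st["tool_rot"])[[1,2,3,0]]).as_matrix()
    D=R.T@(np.array(target)-st["tcp_pos"]);w=np.radians(yaw_deg)/n
    M=sum(Ro.from_rotvec([0,0,k*w]).as_matrix() for k in range(n))
    print("row",np.round(np.linalg.solve(M,D)/.05,3),"wz",round(yaw_deg/6/n,3),"n",n)
def toolyaw():
    q=np.array(manip.get_state()["tool_rot"]);R=Ro.from_quat(q[[1,2,3,0]]).as_matrix()
    return np.degrees(np.arctan2(R[1,1],R[0,1])),R
E
python3 - <<'E'
from h import *
np.set_printoptions(precision=4,suppress=True)
c=img("wrist");st=manip.get_state();y,R=toolyaw();print(y)
Rc=R.T@c["rotation"];ec=R.T@(c["eye"]-st["tcp_pos"]);print(Rc,ec)
a=np.radians(-9);R2=np.array([[-np.sin(-a)*-1,0,0]]*3)
yv=np.array([np.cos(a),np.sin(a),0]);zv=np.array([0,0,-1.]);xv=np.cross(yv,zv);R2=np.c_[xv,yv,zv];print(xv)
for z in (.15,.18,.21):
  tcp=np.array([.484,-.1415,z]);cc=dict(c,rotation=R2@Rc,eye=tcp+R2@ec)
  print(z,proj(cc,[.484,-.1415,.11]),proj(cc,[.484,-.1415,0]))
plan([.484,-.1415,.19],y+9,18)
E
```

```text
73.50985402768407
[[-0.0009 -0.9537 -0.3009]
 [ 1.     -0.0011  0.0004]
 [-0.0007 -0.3009  0.9537]] [ 0.078  -0.0006 -0.1437]
[0.1564 0.9877 0.    ]
0.15 [283.7897 240.3251] [283.4243 193.7227]
0.18 [283.6568 223.356 ] [283.3646 186.1234]
0.21 [283.5534 210.1725] [283.3144 179.7325]
row [-0.932 -0.18   0.046] wz 0.764 n 18
```

```bash
python3 -m handwheel '-0.93 -0.18 0.045 0 0 0.765 1;-0.93 -0.18 0.045 0 0 0.765 1;-0.93 -0.18 0.045 0 0 0.765 1;-0.93 -0.18 0.045 0 0 0.765 1;-0.93 -0.18 0.045 0 0 0.765 1;-0.93 -0.18 0.045 0 0 0.765 1;-0.93 -0.18 0.045 0 0 0.765 1;-0.93 -0.18 0.045 0 0 0.765 1;-0.93 -0.18 0.045 0 0 0.765 1' && python3 -m handwheel '-0.93 -0.18 0.045 0 0 0.765 1;-0.93 -0.18 0.045 0 0 0.765 1;-0.93 -0.18 0.045 0 0 0.765 1;-0.93 -0.18 0.045 0 0 0.765 1;-0.93 -0.18 0.045 0 0 0.765 1;-0.93 -0.18 0.045 0 0 0.765 1;-0.93 -0.18 0.045 0 0 0.765 1;-0.93 -0.18 0.045 0 0 0.765 1;-0.93 -0.18 0.045 0 0 0.765 1;0 0 0 0 0 0 1;0 0 0 0 0 0 1'
python3 - <<'E'
from h import *
np.set_printoptions(precision=4,suppress=True)
c=img("wrist");save(c,"w1");print(toolyaw()[0])
for t in ["gluestick"]:
    print([(x["box"],x["conf"]) for x in manip.search_frame("wrist",t)][:2])
print(proj(c,[.484,-.1415,.11]))
E
```

```text
time_s: 3.18
tcp_pos: [0.4619, 0.2748, 0.211]
tool_rot: [0.0, 0.484, 0.875, 0.0]
force: [0.3, -0.4, -0.1]
opening: 0.0854
grasp_force: 0.0
time_s: 4.55
tcp_pos: [0.4823, -0.1401, 0.1909]
tool_rot: [-0.0, 0.761, 0.649, 0.0]
force: [0.6, -1.0, 0.2]
opening: 0.0855
grasp_force: 0.0
-9.036087449698408
[([284.6, 205.4, 39.6, 60.3], 0.88)]
[287.1786 217.9613]
```

View pics/w1.png

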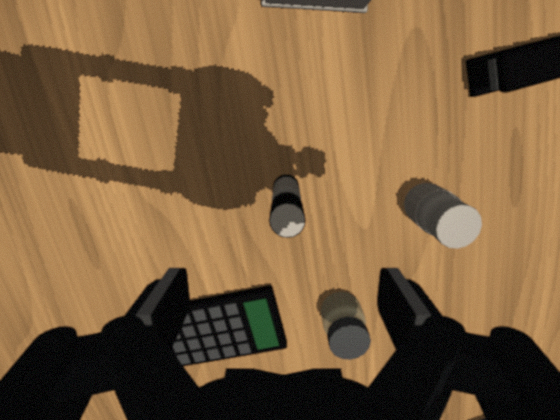

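```bash
python3 -m handwheel '-0.05 0.055 0.5 0 0 0 1;0 0 0.8 0 0 0 1;0 0 0.8 0 0 0 1;0 0 0.36 0 0 0 1;0 0 0 0 0 0 1;0 0 0 0 0 0 0.2;0 0 0 0 0 0 0.2;0 0 0 0 0 0 0.2;0 0 0 0 0 0 0.2' 30
```

```text
time_s: 5.78
tcp_pos: [0.4849, -0.1436, 0.0688]
tool_rot: [0.001, 0.761, 0.649, 0.0]
force: [-0.6, 0.2, 3.8]
opening: 0.025
grasp_force: 29.4
```

```bash
python3 -m handwheel '0 0 -0.3 0 0 0 0.2;0 0 -0.8 0 0 0 0.2;0 0 -0.8 0 0 0 0.2;0 0 -0.8 0 0 0 0.2;0 0 -0.8 0 0 0 0.2;0 0 0 0 0 0 0.2' && python3 -m handwheel '0.86 0.11 0 0 0 0 0.2;0.86 0.11 0 0 0 0 0.2;0.86 0.11 0 0 0 0 0.2;0.86 0.11 0 0 0 0 0.2;0.86 0.11 0 0 0 0 0.2;0.86 0.11 0 0 0 0 0.2;0 0 0 0 0 0 0.2;0 0 0 0 0 0 0.2'
python3 - <<'E'
from h import *
np.set_printoptions(precision=4,suppress=True)
c=img("wrist");save(c,"w2");import pickle;pickle.dump(c,open("w2.pkl","wb"));print(toolyaw()[0])
for t in ["gluestick","caddy_tube"]:
    print([(x["box"],x["conf"]) for x in manip.search_frame("wrist",t)][:2])
print(proj(c,[.5703,.1905,.062]),proj(c,[.5583,.1175,.135]))
E
```

```text
time_s: 6.52
tcp_pos: [0.4856, -0.1438, 0.248]
tool_rot: [0.003, 0.761, 0.649, 0.002]
force: [0.3, 0.2, -0.4]
opening: 0.0255
grasp_force: 29.6
time_s: 7.52
tcp_pos: [0.5576, 0.1058, 0.242]
tool_rot: [-0.0, 0.761, 0.649, -0.001]
force: [-0.2, 0.5, -0.5]
opening: 0.0255
grasp_force: 29.6
-9.147382439366796
[([282.9, 279.4, 67.9, 145.4], 0.83)]
[([282.2, 165.6, 91.7, 196.4], 0.76)]
[283.4936  95.9579] [283.1711 191.709 ]
```

View pics/w2.png

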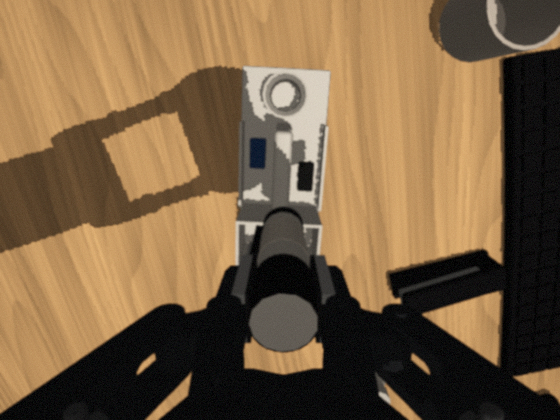

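```bash
python3 - <<'E'
from h import *
import pickle
np.set_printoptions(precision=4,suppress=True)
c=pickle.load(open("w2.pkl","rb"))
cr=cv2.resize(c["frame"][55:215,220:350],None,fx=3.7,fy=3.7,interpolation=cv2.INTER_CUBIC);cv2.imwrite("pics/w2c.png",cr[:,:,::-1])
print(at_z(c,(284,94),.062))
a,b=at_z(c,(246,67),.005),at_z(c,(329,71),.005);print(a,b,np.linalg.norm(a-b),np.degrees(np.arctan2(*(b-a)[[1,0]]))+90)
E
```

```text
[0.571  0.1922 0.062 ]
[0.5353 0.2283 0.005 ] [0.6235 0.21   0.005 ] 0.09006175244493438 78.27721621983177
```

View pics/w2c.png

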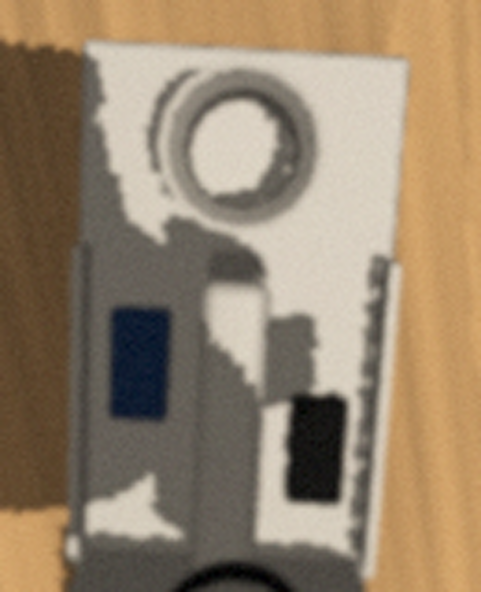

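```bash
python3 - <<'E'
from h import *
plan([.5715,.192,.242],3,3)
E
```

```text
row [ 0.587 -0.012  0.005] wz 0.167 n 3
```

```bash
python3 -m handwheel '0.585 -0.01 0 0 0 0.165 0.2;0.585 -0.01 0 0 0 0.165 0.2;0.585 -0.01 0 0 0 0.165 0.2;0 0 0.3 0 0 0 0.2;0 0 0.7 0 0 0 0.2;0 0 0.6 0 0 0 0.2;0 0 0.25 0 0 0 0.2;0 0 0 0 0 0 0.2;0 0 0 0 0 0 0.2'
python3 - <<'E'
from h import *
np.set_printoptions(precision=4,suppress=True)
s=img("scene");w=img("wrist");print(toolyaw()[0],manip.get_state()["tcp_pos"])
a=cv2.resize(s["frame"][140:270,250:390],None,fx=3.5,fy=3.5,interpolation=cv2.INTER_CUBIC)
b=cv2.resize(w["frame"][120:360,180:390],(400,455))
h=max(a.shape[0],455);o=np.zeros((h,a.shape[1]+400,3),np.uint8)
# overlay: predicted stick axis and tube axis
o[:a.shape[0],:a.shape[1]]=a;o[:455,a.shape[1]:]=b[:, :]
o=o[:, :800] if o.shape[1]>800 else o
cv2.imwrite("pics/pre.png",np.ascontiguousarray(o[:,:,::-1]))
t=manip.get_state()["tcp_pos"];print(o.shape,proj(w,[.5718,.192,.062]),proj(s,[.5718,.192,.062]),proj(s,t-[0,0,.0688]))
E
```

```text
time_s: 8.8
tcp_pos: [0.5725, 0.1925, 0.1521]
tool_rot: [0.001, 0.778, 0.629, 0.001]
force: [-0.2, 0.9, 0.4]
opening: 0.025
grasp_force: 29.6
-12.087097417996908 [0.5725 0.1928 0.1522]
(455, 800, 3) [283.3625 213.6816] [343.8999 223.5016] [345.2407 217.9985]
```

View pics/pre.png

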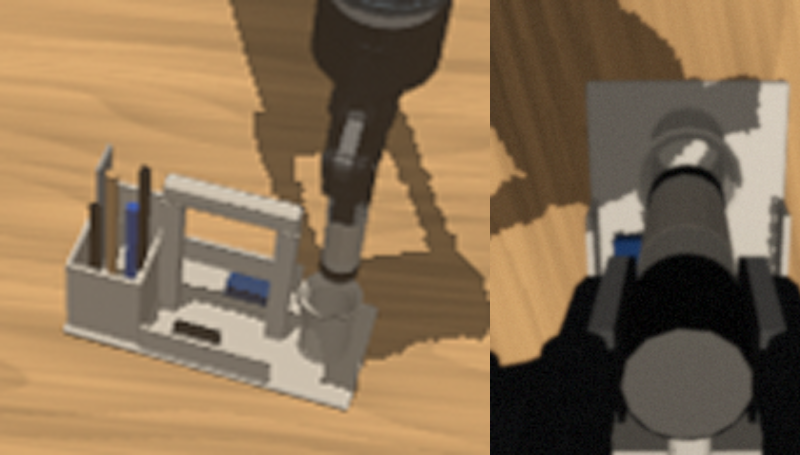

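```bash
python3 -m handwheel '0 0.02 0.15 0 0 0 0.2;0 0 0.2 0 0 0 0.2;0 0 0.2 0 0 0 0.2;0 0 0 0 0 0 0.2;0 0 0 0 0 0 0.2'
```

```text
time_s: 9.52
tcp_pos: [0.5728, 0.1926, 0.1228]
tool_rot: [-0.0, 0.778, 0.629, -0.0]
force: [-0.6, -0.6, 0.5]
opening: 0.025
grasp_force: 29.6
```

```bash
python3 -m handwheel '0 0 0.15 0 0 0 0.2;0 0 0.15 0 0 0 0.2;0 0 0.1 0 0 0 0.2;0 0 0 0 0 0 0.2;0 0 0 0 0 0 0.2'
```

```text
time_s: 10.15
tcp_pos: [0.5729, 0.1926, 0.1029]
tool_rot: [0.0, 0.778, 0.629, 0.0]
force: [0.4, -0.0, 0.0]
opening: 0.0254
grasp_force: 29.6
```

```bash
python3 -m handwheel '0 0 0.15 0 0 0 0.2;0 0 0.15 0 0 0 0.2;0 0 0.1 0 0 0 0.2;0 0 0.04 0 0 0 0.2;0 0 0 0 0 0 0.2;0 0 0 0 0 0 0.2' && python3 -m handwheel '0 0 0.03 0 0 0 0.2;0 0 0 0 0 0 0.2'
```

```text
time_s: 10.9
tcp_pos: [0.573, 0.1926, 0.0811]
tool_rot: [0.0, 0.778, 0.629, 0.0]
force: [-0.0, 0.6, -0.7]
opening: 0.0253
grasp_force: 29.6
time_s: 11.15
tcp_pos: [0.5728, 0.1926, 0.0792]
tool_rot: [-0.0, 0.778, 0.629, -0.0]
force: [0.5, -0.3, -0.5]
opening: 0.0253
grasp_force: 29.6
```

```bash
python3 -m handwheel '0 0 0.03 0 0 0 0.2;0 0 0 0 0 0 0.2' && python3 -m handwheel '0 0 0.03 0 0 0 0.2;0 0 0 0 0 0 0.2'
```

```text
time_s: 11.4
tcp_pos: [0.573, 0.1927, 0.0788]
tool_rot: [0.0, 0.778, 0.629, 0.0]
force: [-2.1, -0.4, 4.5]
opening: 0.0252
grasp_force: 30.0
time_s: 11.65
tcp_pos: [0.5732, 0.1928, 0.0788]
tool_rot: [0.0, 0.778, 0.629, 0.001]
force: [-3.6, -0.6, 10.6]
opening: 0.0249
grasp_force: 30.9
```

```bash
python3 -m handwheel '0 0 -0.04 0 0 0 0.2;0 0 0 0 0 0 0.4;0 0 0 0 0 0 0.6;0 0 0 0 0 0 1;0 0 0 0 0 0 1;0 0 0 0 0 0 1' && python3 -m handwheel '0 0 -0.4 0 0 0 1;0 0 -0.6 0 0 0 1;0 0 -0.7 0 0 0 1;0 0 -0.5 0 0 0 1;0 0 0 0 0 0 1;-0.4 0 0 0 0 0 1;0 0 0 0 0 0 1'
python3 - <<'E'
from h import *
np.set_printoptions(precision=4,suppress=True)
s=img("scene");w=img("wrist");print(toolyaw()[0],manip.get_state()["tcp_pos"])
a=cv2.resize(s["frame"][140:270,250:390],None,fx=2.5,fy=2.5,interpolation=cv2.INTER_CUBIC)
b=cv2.resize(w["frame"][40:400,140:440],None,fx=1.4,fy=1.4)
o=np.zeros((max(len(a),len(b)),a.shape[1]+b.shape[1],3),np.uint8)
o[:len(a),:a.shape[1]]=a;o[:len(b),a.shape[1]:]=b
cv2.imwrite("pics/rel.png",np.ascontiguousarray(o[:,:,::-1]))
print(a.shape,o.shape)
hc=np.array([.5569,.1191,.135]);u=np.array([np.cos(np.radians(78)),np.sin(np.radians(78)),0])
print("bar ends+c",[proj(w,hc+k*u) for k in(-.047,0,.047)],"stick top",proj(w,[.5725,.1925,.12]),proj(s,[.5725,.1925,.12]))
E
```

```text
time_s: 12.4
tcp_pos: [0.5728, 0.1926, 0.0782]
tool_rot: [-0.0, 0.778, 0.629, -0.0]
force: [0.5, 1.2, -0.2]
opening: 0.0851
grasp_force: 0.0
time_s: 13.28
tcp_pos: [0.5679, 0.1713, 0.1868]
tool_rot: [-0.0, 0.778, 0.628, -0.001]
force: [0.9, 0.2, -0.5]
opening: 0.0855
grasp_force: 0.0
-12.138857510939658 [0.5682 0.1724 0.1871]
(325, 350, 3) (504, 770, 3)
bar ends+c [array([285.2497, 357.9948]), array([285.1507, 303.7104]), array([285.0285, 241.1063])] stick top [284.8533 193.1587] [346.899 207.664]
```

View pics/rel.png

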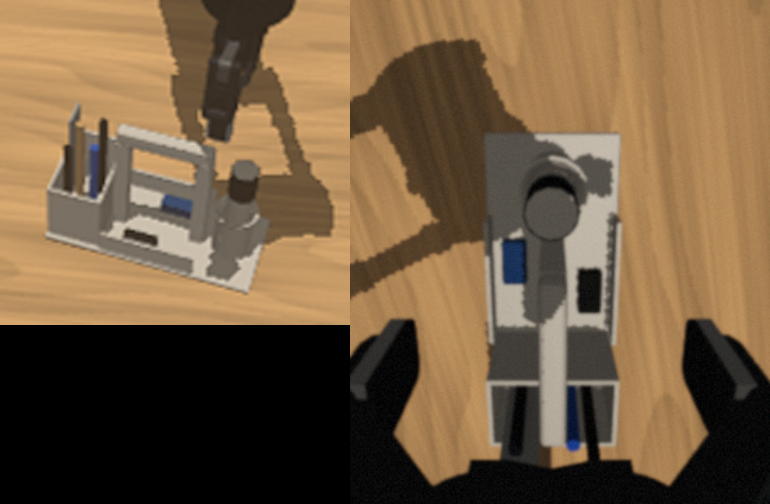

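```bash
python3 -m handwheel '-0.5 0 0 0 0 0 1;-0.59 0 0 0 0 0 1;0 0 0.5 0 0 0 1;0 0 0.6 0 0 0 1;0 0 0.4 0 0 0 1;0 0 0.12 0 0 0 1;0 0 0 0 0 0 1' && python3 -m handwheel '0 0 0 0 0 0 0;0 0 0 0 0 0 0;0 0 0 0 0 0 0;0 0 0 0 0 0 0;0 0 0 0 0 0 0;0 0 0 0 0 0 0;0 0 0 0 0 0 0' 90
```

```text
time_s: 14.25
tcp_pos: [0.5573, 0.1199, 0.1074]
tool_rot: [-0.0, 0.778, 0.629, -0.0]
force: [-0.5, 0.6, 0.1]
opening: 0.0852
grasp_force: 0.0
time_s: 15.12
tcp_pos: [0.5576, 0.1197, 0.1077]
tool_rot: [0.0, 0.778, 0.629, 0.0]
force: [2.1, 0.2, 2.3]
opening: 0.0124
grasp_force: 88.4
```

Gripped on the bar; lift gently and check.

```bash
python3 -m handwheel '0 0 -0.05 0 0 0 0;0 0 -0.1 0 0 0 0;0 0 -0.15 0 0 0 0;0 0 -0.2 0 0 0 0;0 0 -0.2 0 0 0 0;0 0 -0.2 0 0 0 0;0 0 0 0 0 0 0;0 0 0 0 0 0 0' && python3 -m handwheel '0 0 -0.1 0 0 0 0;0 0 -0.2 0 0 0 0;0 0 -0.25 0 0 0 0;0 0 -0.25 0 0 0 0;0 0 -0.2 0 0 0 0;0 0 -0.1 0 0 0 0;0 0 0 0 0 0 0;0 0 0 0 0 0 0;0 0 0 0 0 0 0;0 0 0 0 0 0 0;0 0 0 0 0 0 0'
python3 - <<'E'
from h import *
np.set_printoptions(precision=4,suppress=True)
s=img("scene");w=img("wrist");print(manip.get_state())
a=cv2.resize(s["frame"][110:270,240:400],None,fx=2.4,fy=2.4,interpolation=cv2.INTER_CUBIC)
b=w["frame"][:400,80:480]
o=np.zeros((400,a.shape[1]+400,3),np.uint8)
o[:len(a),:a.shape[1]]=a;o[:,a.shape[1]:]=b
cv2.imwrite("pics/lift.png",np.ascontiguousarray(o[:,:,::-1]))
E
```

```text
time_s: 16.12
tcp_pos: [0.5571, 0.1197, 0.152]
tool_rot: [-0.0, 0.778, 0.629, -0.0]
force: [0.8, -0.7, -4.6]
opening: 0.0123
grasp_force: 87.7
time_s: 17.5
tcp_pos: [0.5572, 0.1197, 0.2071]
tool_rot: [-0.0, 0.778, 0.629, -0.0]
force: [-0.1, -0.7, -2.7]
opening: 0.0126
grasp_force: 87.8
{'time_s': 17.6, 'q': array([0.152 , 0.0063, 1.3606, 0.    , 1.7747, 0.3628]), 'qd': array([ 0.0001,  0.0015, -0.0018, -0.0006,  0.0008,  0.0049]), 'effort': array([ -0.0003, -44.3169, -44.0236,  -0.0096,   0.0051,  -0.0006]), 'tcp_pos': array([0.5572, 0.1197, 0.2072]), 'tool_rot': array([-0.    ,  0.7776,  0.6288, -0.    ]), 'force': array([-0.4212,  0.3966, -3.5189]), 'ft_torque': array([-0.0004,  0.0012, -0.0221]), 'grasp_force': 87.7913224697113, 'opening': 0.012491068795289648}
```

View pics/lift.png

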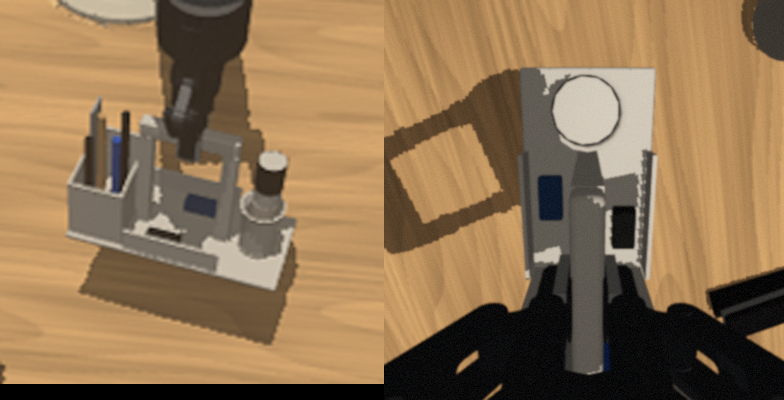

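```bash
python3 - <<'E'
from h import *
w=img("wrist");t=manip.get_state()["tcp_pos"];R=toolyaw()[1]
for k in (-.004,0,.004): print(proj(w,t+R@np.array([.0745,0,-(.12-.1077)+k])))
print(proj(w,t+R@np.array([.0745,.005,-.0123])))
for tilt in (0,.05,.09):  # base +x corners, pitched about the bar
    P=Ro.from_rotvec([0,tilt,0]).as_matrix()
    print(tilt,[proj(w,t+R@(np.array([0,0,-.019])+P@np.array([.105,y,.126-.005]))) for y in(-.048,.048)], proj(w,t+R@(np.array([0,0,-.019])+P@np.array([.0745,0,.006]))))
E
```

```text
[285.78441132 111.62817326]
[285.69884892 111.46354879]
[285.61832465 111.30862126]
[298.65474898 111.46271186]
0 [array([215.66902802,  64.21342696]), array([353.19120782,  64.10414237])] [285.71344561 111.49163298]
0.05 [array([213.65672144,  53.97388931]), array([355.27332539,  53.86380411])] [285.79470135 111.0734059 ]
0.09 [array([211.91634928,  45.6164868 ]), array([357.07492477,  45.50591242])] [285.8628557 111.1025216]
```

```bash
python3 -c "
from bench import manip
print(manip.hand_in())"
```

```text
the job is handed in; nothing more can be done
None
```

The glue stick is fully down in the tube and released, and the arm is holding the caddy by its handle about 10 cm up, roughly level (tilt about 0.02 rad by the wrist camera); I handed the job in, but no verdict was returned.

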